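Lay out the pearl drilling bench from the pile

TASK

The kit for the next lot stands in one pile on the pearl bench: take it apart and put each thing on its own place. The grooved wooden board goes lengthwise on the middle of the white mat, the square steel block on the middle of the black rubber pad, the round tin of pearls, always kept upright, on the middle of the scale's steel pan, and the brass pillar upright on the free seat of the pearl drill's bed, square with the bed and with its cone pointing at the cone of the pillar already there. Do not disturb the small glass dish of pearls.

Things in the scene. Friction and masses are not known exactly. Their poses are not given: they have to be found in the camera images.
- board: loose dark wooden pearl-matching board with four lengthwise grooves, 60 (x) x 160 (y, its length) x 18 mm high, about 0.14 kg, the bottom of the pile, lying on the bench; origin at the centre of its underside. At the start the steel block stands on one half of it and the brass pillar on the other (which half varies), each about 45 mm from its middle
- block: loose square steel bench block, 50 x 50 x 20 mm high, about 0.4 kg; stands on the board with the tin on top of it; origin at the centre of its underside, x and y square to its sides, z up
- tin: loose round aluminium tin with a window lid showing pearls, 44 mm diameter, 20 mm high, light (about 60 g); stands on the steel block at the start; origin at the centre of its underside, z up
- pillar: loose brass bearing pillar of the drill, an upright block 26 (x) x 30 (y) x 60 mm high, about 0.36 kg, its top edges bevelled above 55 mm; a spindle runs through it along y, 42 mm above its foot, with a brass cone standing out 14.5 mm from its +y face and a steel collar of 19 mm diameter standing out 14 mm from its -y face; the two x faces are plain and are the ones to grip. Stands upright on the board at the start; origin at the centre of its underside
- pillar_cone (a point): the tip of the loose pillar's cone: 29.5 mm along the pillar's +y from its middle line, 42 mm above its foot
- mat: fixed flat white grading mat, 90 (x) x 180 (y, its length) x 3 mm thick, on the bench, where the board goes; origin at the centre of its underside, bench level
- pad: fixed black rubber pad, 80 x 80 x 18 mm high, where the steel block goes; origin at the centre of its underside, bench level
- scale: fixed small grey weighing scale, body 86 (x) x 132 mm (y, from 86 mm on the display side at -y to 46 mm on the other), 18 mm high, with a round steel pan of 80 mm diameter whose top is 26 mm above the bench, where the tin goes; origin at bench level right under the centre of the pan
- drill_seat (a point): the free seat on the bed of the fixed pearl drill: centre of the bright 36 x 40 mm rectangle, at the bed's top surface, 16 mm above the bench; its +y runs along the bed to the fixed brass pillar (same shape as the loose one, 76 mm away, its cone pointing back along -y). The bed is 56 mm wide, a chip tray 5 mm high starts 27 mm along +y, the chuck (at 38 mm along +y, 58 mm above the bench) comes from +x, and the motor housing, 80 mm high, starts 77 mm along +x
- dish: small open glass dish with loose pearls, a bystander, 52 mm diameter at the rim, 16 mm high, standing loose on the bench near the -y end of the drill; origin at the centre of its underside

How it is judged:
By the outcome, as a careful person would: the job done as asked, in the order asked, and still so for the second after the job is handed in, with the robot touching nothing.
It also fails if it takes over 112 s, if anything falls off the work surface, if the arm or the gripper's body presses on something with over 40 N, if the wrist force passes 120 N, or if a joint passes its speed limit or range.

ROBOT

A 7-joint arm with a two-finger parallel gripper is mounted at the origin on the work surface. World frame = base frame: x ahead of the robot, y to its left, z up, the work surface at z = 0. Lengths are in m, angles in rad, forces in N, time in s.
With the tool pointing down it reaches from about 0.4 to 0.85 m from the base axis. Payload 4.5 kg.
Tool frame: the origin (TCP) lies at the very end of the fingers, on their centre line; the grasp point (between the pads) lies 19 mm behind it (tcp_to_grasp is the z of the grasp point in the tool frame, in m); z points along the fingers, y is the line along which they close (so a half turn about z gives the same grasp; the last joint's range is limited). The gripper opens to 88 mm and grips with 3 to 60 N. Pads are 18 mm wide; open, the fingers measure 123 mm over their backs; the gripper's body (75 mm by 187 mm) begins 45 mm behind the grasp point.
Start: joints at [-1.16, 0.689, -0.195, 1.565, 0.157, 0.902, -0.215], TCP at [0.23, 0.581, 0.239] pointing down, gripper open.
Joint ranges: [-3.01, 3.01], [-0.46, 2.08], [-1.47, 1.51], [0.13, 2.56], [-1, 4.14], [0.04, 2.09], [-2.66, 2.66]. Speed limits (rad/s): [2.57, 2.57, 3.14, 3.14, 3.14, 3.14, 3.14].

INTERFACE

Orientations are given as a unit quaternion [x, y, z, w].
In Python, from plant import * gives the robot as it stands. The module is installed in compiled form; this text tells all that it offers.
- The arm moves only by the shell command python3 -m jog 'ROWS' [OPENING] [FORCE]. ROWS is JSON, a list that holds one entry, the list of rows, each a list of 6 numbers: the shift along the tool's x, y, z in m, then the turn, a rotation vector about the tool's x, y, z in rad. In form: [[[dx, dy, dz, ax, ay, az], ...]]. A call has 1 to 12 rows; each row shifts and turns the commanded pose from where the row before left it, along the tool's axes as they then stand; what a row does not reach is not made up. A row lasts 1/8 s, in which the tool goes at most 62.5 mm and 10.7 degrees, less where a joint would pass 70% of its speed; a pose out of reach is approached as far as the arm can. A call with a gripper value outside its range is refused whole. OPENING is the finger opening in m, from 0 to 0.0881, set as the call begins (- or left out, the last holds). The fingers move at their own pace and stop on an object; FORCE is the grip in N (left out, the last holds). Time passes only in rows, so rows that do not move let the fingers close. It gives the time, the measured TCP pose, the force, the opening and the grip force at its end, in the units of the state.
- get_state(): the state, without advancing time (a new reading comes with each control period).
- snapshot(name): name is "scene" or "top" or "wrist"; returns a dict with "frame" (400x640x3 uint8, red, green, blue), "mtx" (3x3 intrinsics, pixels), "D" ([k1, k2, p1, p2, k3] as OpenCV has them; the pictures are not rectified), "xyz" and "orientation" of the camera in the world; the wrist camera has in their place "mount" (4x4, takes a point from camera to tool coordinates, whose origin is the TCP and whose axes are the flange's). Camera axes: x right, y down, z forward; pixel columns grow to the right and rows downward; lengths in m; the calibration is good to about 2 mm. A picture is of the moment at which its call begins: read the wrist's pose just before it. There is no depth.
- finish_job(): hands the job in; it is judged then, once.
The state is a dict: "clock": time; "q": joint angles; "qd": joint speeds; "joint_torque": joint torques, N m; "tool_pos": TCP position; "eef_rot": TCP orientation; "contact_force": force on the tool from outside, world axes, zero at the start; "moment": the same for the moment, N m; "opening": opening from 0.0 (shut) to 1.0 (fully open); "finger_force": force on a finger pad.
Only numpy, scipy, OpenCV 4.12 (cv2) and the standard library are available. Lean on these libraries where they do the work, as an engineer would, in place of code of your own. Each camera call takes 0.05 s, during which the arm holds its last target. There are 200 camera calls.

## Working session

There is one attempt and no reset: what is moved stays moved. The work goes in short steps, Python scripts to look and compute and a shell command to move; the robot and the scene stay as the last step left them, time stands still between calls to the robot, and variables do not carry over. Pictures are saved under pics/ and viewed, at most 14 in all, crops included, and the job is handed in when it is done.

```bash
mkdir -p pics; ls; cat > h.py <<'E'
from plant import *
import numpy as np, cv2
from scipy.spatial.transform import Rotation as R
def snap(name,fn):
    s=get_state(); d=snapshot(name)
    if 'mount' in d:
        T=np.eye(4);T[:3,:3]=R.from_quat(s['eef_rot']).as_matrix();T[:3,3]=s['tool_pos'];T=T@np.array(d['mount'])
    else:
        T=np.eye(4);o=np.array(d['orientation']);T[:3,:3]=R.from_quat(o).as_matrix() if o.size==4 else o;T[:3,3]=d['xyz']
    np.savez('pics/'+fn+'.npz',T=T,K=np.array(d['mtx']),D=np.array(d['D'],float),f=d['frame'])
    cv2.imwrite('pics/'+fn+'.png',d['frame'][:,:,::-1])
def pix(fn,uv,z):
    "pixels -> world points on plane(s) z"
    c=np.load('pics/'+fn+'.npz');uv=np.array(uv,float).reshape(-1,1,2)
    n=cv2.undistortPoints(uv,c['K'],c['D']).reshape(-1,2)
    d=np.c_[n,np.ones(len(n))]@c['T'][:3,:3].T;o=c['T'][:3,3]
    return o+d*((np.asarray(z)-o[2])/d[:,2])[:,None]
def proj(fn,P):
    c=np.load('pics/'+fn+'.npz');Ti=np.linalg.inv(c['T'])
    return cv2.projectPoints(np.array(P,float).reshape(-1,1,3),cv2.Rodrigues(Ti[:3,:3])[0],Ti[:3,3],c['K'],c['D'])[0].reshape(-1,2)
def crop(fn,x0,y0,x1,y1,k,out):
    f=np.load('pics/'+fn+'.npz')['f'][y0:y1,x0:x1,::-1]
    cv2.imwrite('pics/'+out+'.png',cv2.resize(f,None,fx=k,fy=k,interpolation=cv2.INTER_CUBIC))
E
python3 - <<'E'
from h import *
s=get_state();print(s)
for n in ('top','scene','wrist'): snap(n,n+'0')
for n in('top0','scene0','wrist0'): print(np.load(f'pics/{n}.npz')['T'].round(3))
a=[cv2.imread(f'pics/{n}0.png') for n in('top','scene')]
E
```

```text
pics
{'clock': 0.0, 'q': array([-1.16019934,  0.68995147, -0.19449741,  1.5663295 ,  0.15732257,
        0.90248653, -0.21509806]), 'qd': array([ 0.0002477 , -0.00021036,  0.00115938,  0.00087768,  0.00017636,
        0.00103277,  0.00070102]), 'joint_torque': array([-3.29975746e-04, -5.27569878e+01, -1.26673680e+00, -1.53430420e+01,
       -5.25865029e-02,  6.60315243e-03,  1.66600721e-04]), 'tool_pos': array([0.22979682, 0.58055693, 0.23793377]), 'eef_rot': array([ 1.87243773e-01,  9.82313074e-01, -8.86793967e-04, -8.83525615e-05]), 'contact_force': array([-1.24434101, -0.83053954, -0.38929676]), 'moment': array([-0.0021873 ,  0.03872329,  0.00243583]), 'finger_force': 0.0, 'opening': 1.0006382837448577}
[[ 0.024 -0.995  0.095  0.449]
 [-0.999 -0.027 -0.026  0.02 ]
 [ 0.029 -0.094 -0.995  0.994]
 [ 0.     0.     0.     1.   ]]
[[ 0.484  0.585 -0.651  1.251]
 [ 0.875 -0.334  0.35  -0.363]
 [-0.013 -0.739 -0.673  0.784]
 [ 0.     0.     0.     1.   ]]
[[ 0.369  0.882  0.292  0.154]
 [ 0.929 -0.35  -0.116  0.611]
 [-0.     0.315 -0.949  0.384]
 [ 0.     0.     0.     1.   ]]
```

View pics/top0.png

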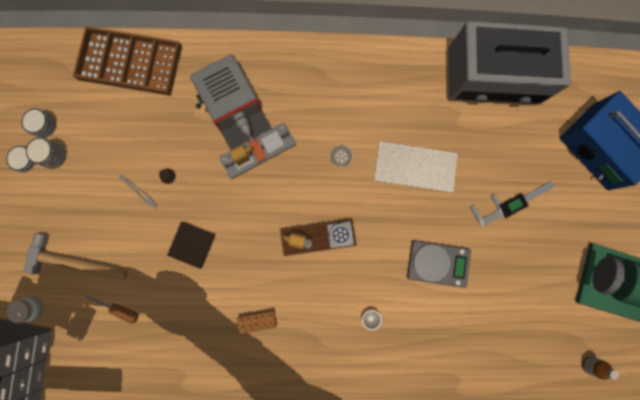

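View pics/scene0.png

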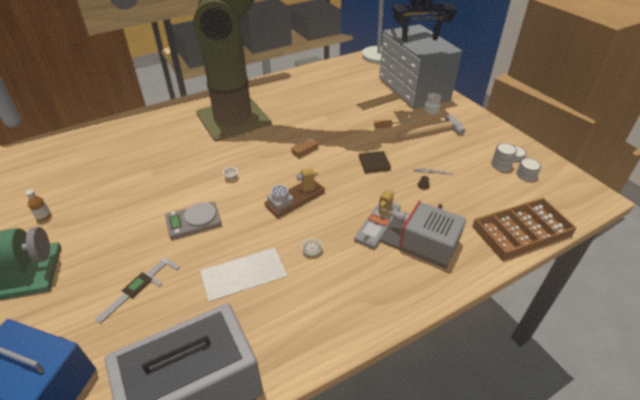

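The top view shows the pile at about (318,236), with the pillar on its left half and the block and tin on its right. The pad is at (191,245), the drill at (257,150), the dish at (342,156), the mat at (416,166) and the scale at (439,263). Next come enlarged crops.

```bash
python3 - <<'E'
from h import *
crop('top0',180,50,380,200,4,'c1');crop('top0',160,130,480,300,2.5,'c2')
E
```

```text
(no output)
```

View pics/c1.png

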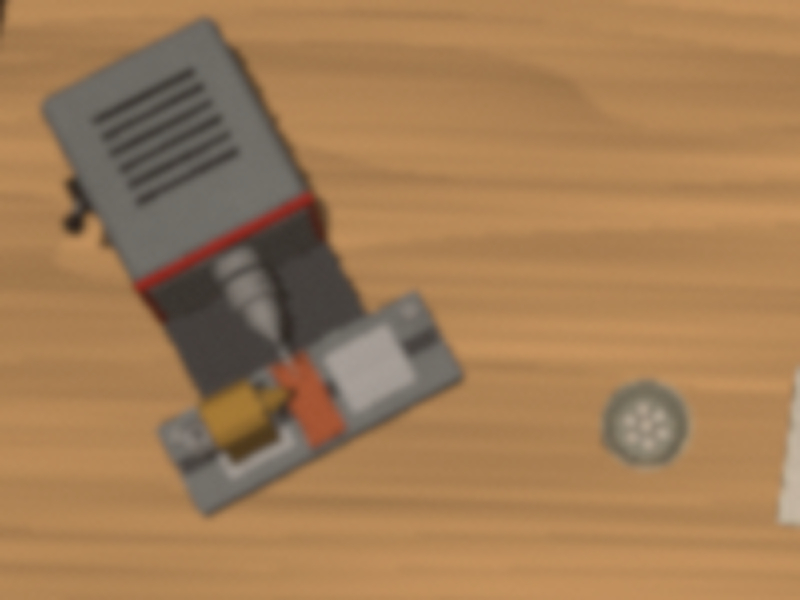

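View pics/c2.png

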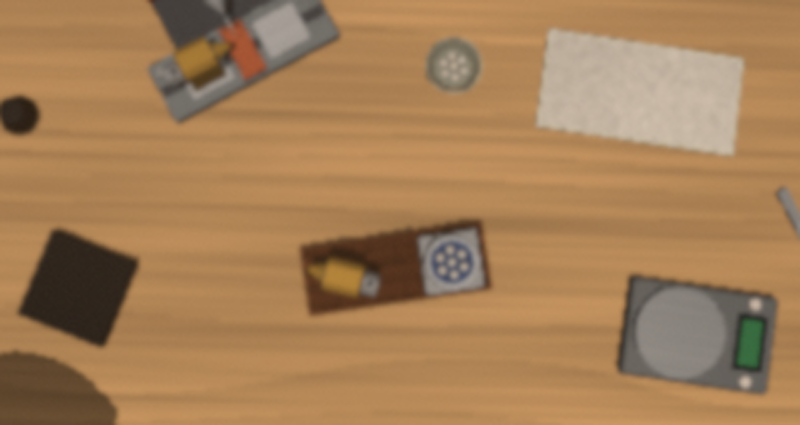

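```bash
cat > m.py <<'E'
from h import *
def P(uv,z,k,x0,y0): return pix('top0',(np.array(uv,float)+.5)/k-.5+[x0,y0],z)
c1=lambda uv,z:P(uv,z,4,180,50); c2=lambda uv,z:P(uv,z,2.5,160,130)
def rep(n,p):
    e=np.diff(np.r_[p,p[:1]],axis=0)[:,:2]
    print(n,'ctr',p.mean(0).round(4),'edges',np.linalg.norm(e,axis=1).round(4),'ang',np.degrees(np.arctan2(e[:,1],e[:,0])).round(1))
rep('bed',c1([(205,516),(464,377),(415,292),(160,430)],.016))
rep('seat',c1([(323,362),(390,325),(416,382),(352,412)],.016))
rep('mat',c2([(549,29),(744,59),(734,155),(538,126)],.003))
rep('pad',c2([(57,229),(138,262),(103,346),(20,314)],.018))
rep('scale',c2([(631,276),(776,297),(765,392),(620,371)],.018))
rep('board',c2([(301,245),(480,220),(491,287),(310,314)],.018))
rep('block',c2([(418,235),(480,227),(490,288),(425,297)],.038))
for n,u,z in(('pan',(680,333),.026),('tin',(452,262),.058),('dish',(453,65),.016),('piltop',(345,276),.075),('cone',(309,270),.06),('collar',(372,285),.06)): print(n,c2([u],z).round(4))
E
python3 m.py
```

```text
bed ctr [0.6575 0.1358 0.016 ] edges [0.1609 0.0552 0.1595 0.0541] ang [ -59.7   31.2  120.7 -150.3]
seat ctr [0.6769 0.1042 0.016 ] edges [0.0423 0.0352 0.0389 0.0324] ang [ -58.8 -154.1  117.2   31.7]
mat ctr [ 0.6345 -0.2192  0.003 ] edges [0.1797 0.0885 0.1788 0.0889] ang [-96.9 173.6  83.2  -5.8]
pad ctr [0.4474 0.2699 0.018 ] edges [0.0762 0.0775 0.077  0.0792] ang [-110.4  159.6   70.9  -21. ]
scale ctr [ 0.4201 -0.2664  0.018 ] edges [0.13   0.0833 0.1291 0.0827] ang [-96.9 173.2  82.8  -6.2]
board ctr [ 0.4727 -0.0018  0.018 ] edges [0.1565 0.0587 0.1577 0.0598] ang [ -80.6 -169.6   99.8    9.2]
block ctr [ 0.4774 -0.0499  0.038 ] edges [0.0532 0.0523 0.0556 0.0527] ang [ -81.2 -169.6   99.2    7.7]
pan [[ 0.4209 -0.2479  0.026 ]]
tin [[ 0.4765 -0.0474  0.058 ]]
dish [[ 0.651  -0.0479  0.016 ]]
piltop [[0.4625 0.0405 0.075 ]]
cone [[0.4669 0.0706 0.06  ]]
collar [[0.4559 0.0184 0.06  ]]
```

```bash
cat >> h.py <<'E'
def to(x,y,z,ang=None,cur=None):
    "az (world -yaw) first, then shift in turned tool axes; ang = world angle of tool y, deg"
    s=get_state();p=np.array(s['tool_pos']);M=R.from_quat(s['eef_rot']).as_matrix()
    a=np.degrees(np.arctan2(M[1,1],M[0,1]))
    if ang is None: ang=a
    az=-((ang-a+180)%360-180); t=np.radians(ang)
    Y=np.array([np.cos(t),np.sin(t),0]);X=np.cross(Y,[0,0,-1]);d=np.array([x,y,z])-p
    print('clk %.2f pos %s ang %.2f tilt %s | az %.4f  d=[%.4f %.4f %.4f] op %.4f ff %.1f F %s'%(s['clock'],p.round(4),a,M[:2,2].round(4),np.radians(az),d@X,d@Y,-d[2],s['opening']*.088,s['finger_force'],np.round(s['contact_force'],1)))
E
python3 -c "
from h import *
to(.473,0,.24,9.6)"
```

```text
clk 0.15 pos [0.2298 0.5807 0.2381] ang 68.42 tilt [-0.0005 -0.0013] | az 1.0265  d=[-0.6131 0.1429 -0.0019] op 0.0885 ff 0.0 F [ 0.2 -0.3  0.2]
```

```bash
python3 -m jog '[[[0,0,0,0,0,0.171],[0,0,0,0,0,0.171],[0,0,0,0,0,0.171],[0,0,0,0,0,0.171],[0,0,0,0,0,0.171],[0,0,0,0,0,0.171]]]' 0.08 && python3 -m jog '[[[-0.05,0.0117,0,0,0,0],[-0.05,0.0117,0,0,0,0],[-0.05,0.0117,0,0,0,0],[-0.05,0.0117,0,0,0,0],[-0.05,0.0117,0,0,0,0],[-0.05,0.0117,0,0,0,0],[-0.05,0.0117,0,0,0,0],[-0.05,0.0117,0,0,0,0],[-0.05,0.0117,0,0,0,0],[-0.05,0.0117,0,0,0,0],[-0.05,0.0117,0,0,0,0],[-0.05,0.0117,0,0,0,0]]]'; python3 -m jog '[[[-0.013,0.0025,0,0,0,0],[0,0,0,0,0,0],[0,0,0,0,0,0]]]'
python3 -c "
from h import *
to(.473,0,.24,9.6);snap('wrist','w1')"
```

```text
clock: 0.9
tool_pos: [0.2297, 0.581, 0.2384]
eef_rot: [0.647, 0.762, -0.0, 0.0]
contact_force: [-0.6, 1.1, 0.3]
opening: 0.91
finger_force: 0.0
clock: 2.4
tool_pos: [0.4692, 0.0116, 0.2387]
eef_rot: [0.645, 0.764, 0.0, -0.0]
contact_force: [1.3, 0.3, -0.2]
opening: 0.907
finger_force: 0.0
clock: 2.78
tool_pos: [0.4727, 0.0026, 0.2386]
eef_rot: [0.644, 0.765, 0.0, -0.001]
contact_force: [0.6, 0.2, 0.7]
opening: 0.907
finger_force: 0.0
clk 2.77 pos [0.4727 0.0026 0.2386] ang 9.79 tilt [-0.0008  0.0011] | az 0.0033  d=[-0.0026 -0.0002 -0.0014] op 0.0798 ff 0.0 F [0.6 0.2 0.7]
```

View pics/w1.png

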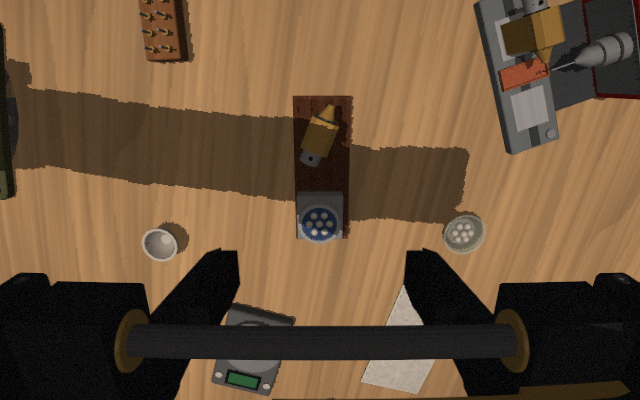

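The wrist view shows the tin at (320,224), the pillar at (320,135), the seat at about (530,108) and the dish at (463,233). I'll enlarge the pile and the drill.

```bash
python3 - <<'E'
from h import *
f=np.load('pics/w1.npz')['f'][:,:,::-1]
a=cv2.resize(f[90:245,280:370],None,fx=3.8,fy=3.8,interpolation=2);b=cv2.resize(f[0:160,470:585],None,fx=3.7,fy=3.7,interpolation=2)
print(a.shape,b.shape)
o=np.zeros((600,800,3),np.uint8);o[:a.shape[0],:a.shape[1]]=a;o[:b.shape[0],360:360+b.shape[1]]=b;cv2.imwrite('pics/c3.png',o)
E
```

```text
(589, 342, 3) (592, 426, 3)
```

View pics/c3.png

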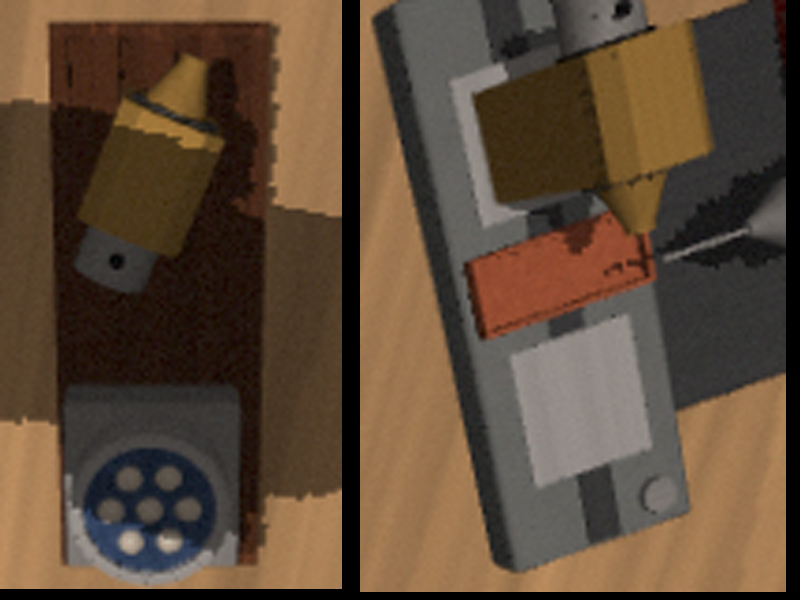

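```bash
cat > m2.py <<'E'
from h import *
A=lambda uv,z:pix('w1',(np.array(uv,float)+.5)/3.8-.5+[280,90],z)
B=lambda uv,z:pix('w1',(np.array(uv,float)-[360,0]+.5)/3.7-.5+[470,0],z)
def rep(n,p):
    e=np.diff(np.r_[p,p[:1]],axis=0)[:,:2]
    print(n,'ctr',p.mean(0).round(4),'edges',np.linalg.norm(e,axis=1).round(4),'ang',np.degrees(np.arctan2(e[:,1],e[:,0])).round(1))
rep('seat',B([(511,354),(632,317),(652,449),(537,487)],.016))
rep('board',A([(50,22),(272,22),(262,565),(64,565)],.018))
rep('block',A([(65,407),(240,407),(240,565),(65,565)],.038))
rep('pil',A([(78,218),(180,258),(222,145),(126,97)],.073))
print('cone',A([(195,55)],.06),'collar',A([(112,275)],.06),'tin',A([(149,509)],.058))
print('dish',pix('w1',[(463,233)],.016))
print(np.load('pics/w1.npz')['T'][:3,3])
E
python3 m2.py
```

```text
seat ctr [0.6828 0.1043 0.016 ] edges [0.0363 0.0391 0.0356 0.04  ] ang [  27.6  -61.  -151.1  119.9]
board ctr [ 0.4753 -0.0016  0.018 ] edges [0.0601 0.1602 0.0609 0.1602] ang [   9.7  -79.9 -170.3   99.8]
block ctr [ 0.4805 -0.0484  0.038 ] edges [0.0488 0.0482 0.0509 0.0482] ang [   9.7  -79.1 -170.3   98.4]
pil ctr [0.4651 0.0419 0.073 ] edges [0.0264 0.0287 0.0252 0.0307] ang [ -11.9   79.8  163.6 -102.7]
cone [[0.47061554 0.07166841 0.06      ]] collar [[0.45945515 0.01497049 0.06      ]] tin [[ 0.47942999 -0.04703988  0.058     ]]
dish [[ 0.65205216 -0.04710878  0.016     ]]
[0.45945306 0.08274487 0.38504217]
```

```bash
python3 -c "
from h import *
to(.479,-.047,.042,9.7)"
```

```text
clk 2.83 pos [0.4728 0.0027 0.2386] ang 9.82 tilt [-0.0006  0.001 ] | az 0.0020  d=[-0.0500 -0.0023 0.1966] op 0.0797 ff 0.0 F [-0.5  0.2  0.3]
```

```bash
python3 -m jog '[[[-0.05,-0.0023,0.02,0,0,0],[0,0,0.05,0,0,0],[0,0,0.05,0,0,0],[0,0,0.04,0,0,0],[0,0,0.02,0,0,0],[0,0,0.0166,0,0,0],[0,0,0,0,0,0],[0,0,0,0,0,0]]]' 0.07 && python3 -m jog '[[[0,0,0,0,0,0],[0,0,0,0,0,0],[0,0,0,0,0,0],[0,0,0,0,0,0],[0,0,0,0,0,0],[0,0,0,0,0,0]]]' 0.036 12
python3 -c "
from h import *
to(.479,-.047,.042,9.7)"
```

```text
clock: 3.82
tool_pos: [0.4799, -0.0486, 0.0428]
eef_rot: [0.645, 0.764, 0.0, 0.0]
contact_force: [0.3, -0.3, -0.1]
opening: 0.794
finger_force: 0.0
clock: 4.58
tool_pos: [0.4796, -0.049, 0.0424]
eef_rot: [0.645, 0.764, 0.0, 0.0]
contact_force: [-0.5, 0.0, 6.0]
opening: 0.495
finger_force: 12.0
clk 4.58 pos [ 0.4796 -0.049   0.0424] ang 9.62 tilt [ 0.0006 -0.    ] | az -0.0014  d=[0.0021 -0.0003 0.0004] op 0.0436 ff 12.0 F [-0.5  0.   6. ]
```

```bash
python3 -m jog '[[[0,0,-0.01,0,0,0],[0,0,-0.03,0,0,0],[0,0,-0.03,0,0,0],[0,0,-0.03,0,0,0],[0,0,-0.01,0,0,0],[0,0,0,0,0,0]]]'
python3 -c "
from h import *
to(.422,-.248,.152,9.6)"
```

```text
clock: 5.32
tool_pos: [0.4796, -0.049, 0.1523]
eef_rot: [0.645, 0.764, 0.0, 0.0]
contact_force: [-0.7, -0.1, -0.8]
opening: 0.494
finger_force: 12.0
clk 5.33 pos [ 0.4796 -0.049   0.1523] ang 9.63 tilt [0.0009 0.0001] | az 0.0005  d=[-0.1867 -0.0900 0.0003] op 0.0435 ff 12.0 F [-0.7 -0.1 -0.8]
```

```bash
python3 -m jog '[[[-0.02,-0.01,0,0,0,0],[-0.04,-0.02,0,0,0,0],[-0.04,-0.02,0,0,0,0],[-0.04,-0.02,0,0,0,0],[-0.03,-0.015,0,0,0,0],[-0.0167,-0.005,0,0,0,0],[0,0,0,0,0,0],[0,0,0,0,0,0]]]'
python3 -c "
from h import *
to(.422,-.248,.152,9.6);snap('wrist','w2')"
```

```text
clock: 6.32
tool_pos: [0.4219, -0.2467, 0.1514]
eef_rot: [0.645, 0.764, 0.0, -0.001]
contact_force: [0.0, 0.1, 0.4]
opening: 0.495
finger_force: 12.0
clk 6.33 pos [ 0.4219 -0.2467  0.1514] ang 9.70 tilt [-0.0011  0.0016] | az 0.0017  d=[-0.0013 -0.0001 -0.0006] op 0.0436 ff 12.0 F [0.  0.1 0.4]
```

View pics/w2.png

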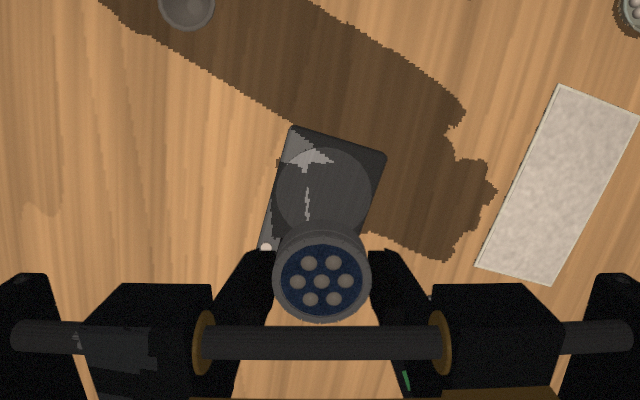

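```bash
python3 - <<'E'
from h import *
f=np.load('pics/w2.npz')['f'][115:330,235:420,::-1]
g=(255*(f/255.)**.45).astype(np.uint8);cv2.imwrite('pics/c4.png',cv2.resize(g,None,fx=2.75,fy=2.75,interpolation=2))
E
```

```text
(no output)
```

View pics/c4.png

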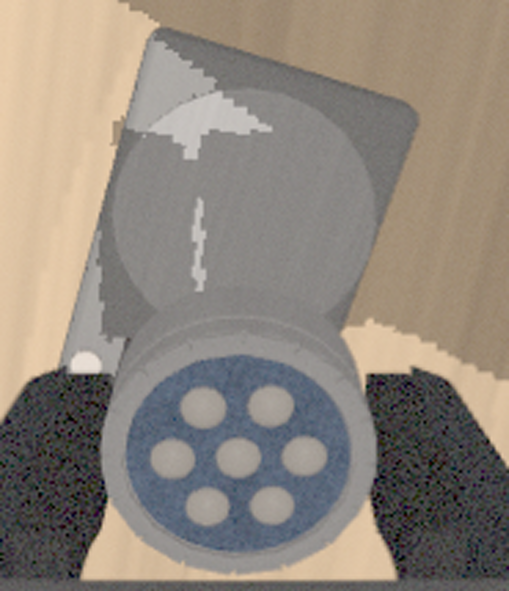

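The pan's rim shows at (112,215), (243,89) and (377,210) in the crop, and the tin lid's centre is at about (240,455).

```bash
python3 - <<'E'
from h import *
from scipy.optimize import least_squares
C=lambda uv,z:pix('w2',(np.array(uv,float)+.5)/2.75-.5+[235,115],z)
def circ(p): 
    r=least_squares(lambda c:np.hypot(*(p[:,:2]-c[:2]).T)-c[2],[*p[:,:2].mean(0),.04]);return r.x,r.fun
print(circ(C([(112,215),(377,210),(243,89),(150,298),(140,142),(350,138),(357,290)],.026)))
print(circ(C([(102,455),(377,455),(240,335),(240,573),(143,365),(337,363)],.167)))
to(.422,-.248,.029,9.6)
E
```

```text
(array([ 0.42549786, -0.24860715,  0.03985311]), array([ 7.92829253e-04, -5.35049167e-04,  1.17512278e-04, -9.36727107e-04,
       -7.23662565e-05, -2.65601562e-04,  8.99402562e-04]))
(array([ 0.42246579, -0.24510886,  0.02191254]), array([-1.18860367e-05, -1.60565317e-04, -4.90057123e-04, -2.59818563e-07,
        2.18192091e-04,  4.44576205e-04]))
clk 6.38 pos [ 0.4221 -0.2465  0.1515] ang 9.74 tilt [-0.0009  0.0014] | az 0.0025  d=[-0.0014 -0.0003 0.1225] op 0.0435 ff 12.0 F [ 0.2  0.3 -0.7]
```

```bash
python3 -m jog '[[[-0.0034,0.0023,0.01,0,0,0],[0,0,0.03,0,0,0],[0,0,0.03,0,0,0],[0,0,0.03,0,0,0],[0,0,0.012,0,0,0],[0,0,0.006,0,0,0],[0,0,0.0028,0,0,0],[0,0,0,0,0,0],[0,0,0,0,0,0]]]'
python3 -c "
from h import *
to(.4249,-.2495,.0305)"
```

```text
clock: 7.5
tool_pos: [0.4251, -0.2513, 0.0319]
eef_rot: [0.645, 0.764, 0.0, 0.001]
contact_force: [-0.5, -0.3, -0.8]
opening: 0.491
finger_force: 12.0
clk 7.50 pos [ 0.4251 -0.2513  0.0319] ang 9.62 tilt [ 0.001  -0.0004] | az -0.0000  d=[0.0018 0.0001 0.0014] op 0.0432 ff 12.0 F [-0.5 -0.3 -0.8]
```

```bash
python3 -m jog '[[[0.0017,0,0.0006,0,0,0],[0,0,0.0007,0,0,0],[0,0,0,0,0,0]]]' ; python3 -m jog '[[[0,0,0,0,0,0],[0,0,0,0,0,0],[0,0,0,0,0,0],[0,0,-0.005,0,0,0],[0,0,-0.03,0,0,0],[0,0,-0.05,0,0,0],[0,0,-0.05,0,0,0],[0,0,-0.04,0,0,0],[0,0,-0.03,0,0,0],[0,0,0,0,0,0],[0,0,0,0,0,0]]]' 0.065
python3 -c "
from h import *
to(.4804,-.0485,.237,9.6);snap('wrist','w3')"
```

```text
clock: 7.88
tool_pos: [0.4246, -0.2491, 0.0305]
eef_rot: [0.645, 0.764, 0.0, 0.0]
contact_force: [-0.0, 1.7, 5.9]
opening: 0.495
finger_force: 12.0
clock: 9.25
tool_pos: [0.4238, -0.2491, 0.2344]
eef_rot: [0.645, 0.764, -0.0, -0.001]
contact_force: [0.2, -0.1, 0.2]
opening: 0.738
finger_force: 0.0
clk 9.25 pos [ 0.4238 -0.2491  0.2344] ang 9.63 tilt [-0.0012  0.0006] | az 0.0005  d=[0.1884 0.0893 -0.0026] op 0.0649 ff 0.0 F [ 0.2 -0.1  0.2]
```

View pics/w3.png

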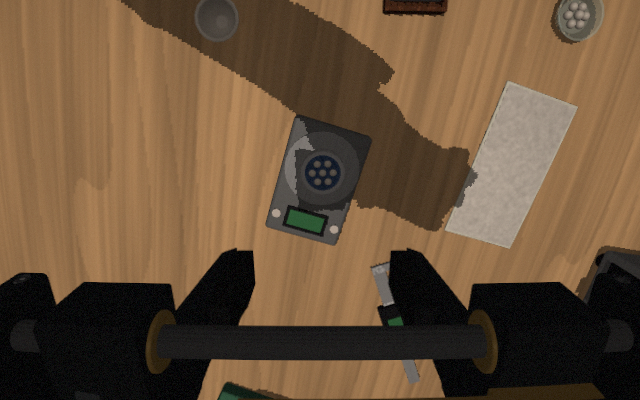

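The tin stands on the pan at (323,172), concentric with the pan, which spans columns 284 to 360. The mat's corners are (510,82), (577,105), (511,248) and (446,231). The block is next.

```bash
python3 - <<'E'
from h import *
p=pix('w3',[(510,82),(577,105),(511,248),(446,231)],.003);e=np.diff(np.r_[p,p[:1]],axis=0)
print('mat',p.mean(0),np.linalg.norm(e,axis=1),np.degrees(np.arctan2(e[:,1],e[:,0])))
print('tin',pix('w3',[(323,172)],.046),'pan L/R/top',pix('w3',[(284,170),(360,172),(323,132)],.026))
E
python3 -m jog '[[[0.03,0.0143,0,0,0,0],[0.04,0.019,0,0,0,0],[0.05,0.0237,0,0,0,0],[0.04,0.019,0,0,0,0],[0.0284,0.0133,0,0,0,0],[0,0,0.03,0,0,0],[0,0,0.05,0,0,0],[0,0,0.05,0,0,0],[0,0,0.03,0,0,0],[0,0,0,0,0,0],[0,0,0,0,0,0]]]' 0.075
python3 -c "
from h import *
to(.4804,-.0485,.0212,9.7);snap('wrist','w4')"
```

```text
mat [ 0.64008442 -0.21864527  0.003     ] [0.08437562 0.17964133 0.08856661 0.17933004] [ -5.5175803  -95.73745999 174.23894031  82.92320598]
tin [[ 0.42577847 -0.24657129  0.046     ]] pan L/R/top [[ 0.38560048 -0.25590697  0.026     ]
 [ 0.46536221 -0.24467074  0.026     ]
 [ 0.41963454 -0.20982269  0.026     ]]
clock: 10.68
tool_pos: [0.481, -0.0487, 0.0753]
eef_rot: [0.645, 0.764, -0.0, -0.0]
contact_force: [-0.5, -0.5, -0.1]
opening: 0.853
finger_force: 0.0
clk 10.68 pos [ 0.481  -0.0487  0.0753] ang 9.62 tilt [-0.0002  0.    ] | az -0.0013  d=[0.0003 -0.0006 0.0541] op 0.0751 ff 0.0 F [-0.5 -0.5 -0.1]
```

```bash
python3 -m jog '[[[0,0,0.03,0,0,0],[0,0,0.015,0,0,0],[0,0,0.0085,0,0,0],[0,0,0,0,0,0],[0,0,0,0,0,0]]]' && python3 -m jog '[[[0,0,0,0,0,0],[0,0,0,0,0,0],[0,0,0,0,0,0],[0,0,0,0,0,0],[0,0,0,0,0,0],[0,0,0,0,0,0]]]' 0.04 30
python3 -c "
from h import *
to(.4477,.270,.14,-20.3)"
```

```text
clock: 11.35
tool_pos: [0.4813, -0.0487, 0.022]
eef_rot: [0.645, 0.764, 0.0, 0.0]
contact_force: [-0.8, -0.1, 0.5]
opening: 0.849
finger_force: 0.0
clock: 12.1
tool_pos: [0.4801, -0.0489, 0.0217]
eef_rot: [0.645, 0.764, -0.001, -0.001]
contact_force: [-1.7, -0.5, 5.4]
opening: 0.562
finger_force: 30.0
clk 12.10 pos [ 0.4801 -0.0489  0.0217] ang 9.62 tilt [-0.0017 -0.0002] | az 0.5222  d=[0.2878 -0.1410 -0.1183] op 0.0495 ff 30.0 F [-1.7 -0.5  5.4]
```

```bash
python3 -m jog '[[[0,0,-0.01,0,0,0],[0,0,-0.03,0,0,0],[0,0,-0.04,0,0,0],[0,0,-0.04,0,0,0],[0,0,-0.02,0,0,0],[0,0,0,0,0,0.1],[0,0,0,0,0,0.16],[0,0,0,0,0,0.16],[0,0,0,0,0,0.1022]]]' && python3 -m jog '[[[0.02,-0.0098,0,0,0,0],[0.04,-0.0196,0,0,0,0],[0.04,-0.0196,0,0,0,0],[0.05,-0.0245,0,0,0,0],[0.05,-0.0245,0,0,0,0],[0.04,-0.0196,0,0,0,0],[0.03,-0.0147,0,0,0,0],[0.0178,-0.0087,0,0,0,0],[0,0,0,0,0,0],[0,0,0,0,0,0]]]'
python3 -c "
from h import *
to(.4477,.270,.14,-20.3);snap('wrist','w5')
f=np.load('pics/w5.npz')['f'][:,:,::-1]
cv2.imwrite('pics/w5g.png',(255*(f/255.)**.5).astype(np.uint8))"
```

```text
clock: 13.22
tool_pos: [0.4812, -0.0484, 0.1617]
eef_rot: [0.822, 0.57, 0.0, 0.0]
contact_force: [-0.5, 0.4, -5.0]
opening: 0.565
finger_force: 30.0
clock: 14.48
tool_pos: [0.4489, 0.2679, 0.1615]
eef_rot: [0.821, 0.57, -0.001, 0.001]
contact_force: [0.1, -1.0, -4.6]
opening: 0.567
finger_force: 30.0
clk 14.47 pos [0.4489 0.2679 0.1615] ang -20.44 tilt [-0.0002 -0.0017] | az -0.0024  d=[0.0016 -0.0018 0.0215] op 0.0499 ff 30.0 F [ 0.1 -1.  -4.6]
```

View pics/w5g.png

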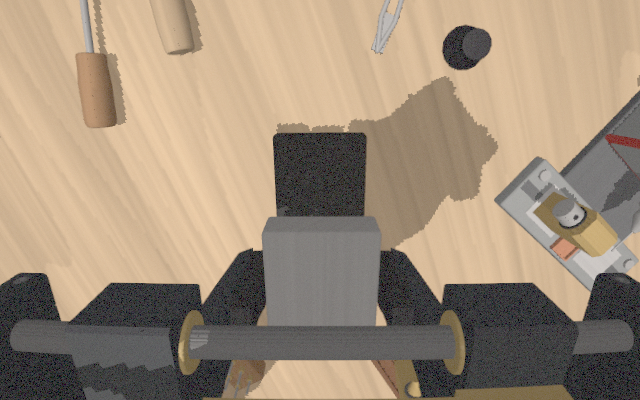

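```bash
python3 - <<'E'
from h import *
g=cv2.imread('pics/w5g.png').mean(2)
print('col320',g[125:150,318:324].mean(1).round());print('blk',g[212:236,318:324].mean(1).round())
r=g[170:174].mean(0);print('row172',r[268:282].round(),r[360:374].round())
for n,z,uv in(('padtop@0',0,[(274,134),(367,133)]),('padtop@18',.018,[(274,134),(367,133)]),('padside',.018,[(275,180),(366.5,180)]),('blk near bottom',.158,[(265,217),(378,217)]),('blk near top',.178,[(264,229),(380,229)])):
    p=pix('w5',uv,z);print(n,p.round(4).tolist(),np.linalg.norm(p[1]-p[0]).round(4),'rel tool', end=' ')
    s=get_state();M=R.from_quat(s['eef_rot']).as_matrix();print(((p-s['tool_pos'])@M).round(4).tolist(),np.degrees(np.arctan2(*(p[1]-p[0])[[1,0]])).round(1))
E
```

```text
col320 [183. 148. 135. 134. 133. 135. 134. 106.  45.  51.  46.  48.  51.  49.
  49.  49.  49.  48.  47.  61.  62.  45.  55.  44.  51.]
blk [ 58.  46.  56.  61.  88. 113. 114. 113. 110. 112. 112. 114. 115. 114.
 114. 115. 115. 114. 113. 118. 122. 126. 128. 129.]
row172 [187. 188. 188. 187. 185. 181. 131.  57.  55.  50.  52.  55.  63.  49.] [ 57.  59.  48.  57.  57.  91. 131. 137. 137. 136. 134. 135. 134. 134.]
padtop@0 [[0.4254, 0.323, 0.0], [0.5032, 0.2948, 0.0]] 0.0828 rel tool [[0.0437, -0.0415, 0.1615], [0.0446, 0.0413, 0.1615]] -19.9
padtop@18 [[0.4284, 0.3242, 0.018], [0.5017, 0.2977, 0.018]] 0.0779 rel tool [[0.046, -0.0391, 0.1435], [0.0467, 0.0389, 0.1435]] -19.9
padside [[0.4138, 0.2872, 0.018], [0.4886, 0.2592, 0.018]] 0.0799 rel tool [[0.0061, -0.0398, 0.1435], [0.0061, 0.04, 0.1436]] -20.5
blk near bottom [[0.4334, 0.3001, 0.158], [0.4829, 0.2815, 0.158]] 0.0528 rel tool [[0.0249, -0.0259, 0.0035], [0.0248, 0.027, 0.0035]] -20.5
blk near top [[0.4369, 0.3013, 0.178], [0.4814, 0.2846, 0.178]] 0.0476 rel tool [[0.0272, -0.0231, -0.0165], [0.0271, 0.0245, -0.0165]] -20.5
```

```bash
python3 -m jog '[[[0.003,0,0.02,0,0,0],[0,0,0.04,0,0,0],[0,0,0.04,0,0,0],[0,0,0.02,0,0,0],[0,0,0.012,0,0,0],[0,0,0.005,0,0,0],[0,0,0.0015,0,0,0],[0,0,0,0,0,0],[0,0,0,0,0,0]]]'
python3 -c "
from h import *
to(.4499,.2708,.0215,-20.4)"
```

```text
clock: 15.65
tool_pos: [0.45, 0.2732, 0.0236]
eef_rot: [0.821, 0.572, 0.001, 0.0]
contact_force: [0.8, -0.3, -4.6]
opening: 0.565
finger_force: 30.0
clk 15.65 pos [0.45   0.2732 0.0236] ang -20.29 tilt [0.001  0.0007] | az 0.0020  d=[-0.0023 0.0008 0.0021] op 0.0497 ff 30.0 F [ 0.8 -0.3 -4.6]
```

```bash
python3 -m jog '[[[-0.002,0.0005,0.001,0,0,0],[0,0,0.001,0,0,0],[0,0,0,0,0,0]]]'; python3 -m jog '[[[0,0,0,0,0,0],[0,0,0,0,0,0],[0,0,0,0,0,0],[0,0,-0.005,0,0,0],[0,0,-0.03,0,0,0],[0,0,-0.05,0,0,0],[0,0,-0.05,0,0,0],[0,0,-0.03,0,0,0],[0,0,0,0,0,0],[0,0,0,0,0,0]]]' 0.065
python3 - <<'E'
from h import *
to(.465,.0417,.19,-12);snap('wrist','w6')
f=np.load('pics/w6.npz')['f'][80:300,200:440,::-1]
cv2.imwrite('pics/w6g.png',cv2.resize((255*(f/255.)**.5).astype(np.uint8),None,fx=2,fy=2,interpolation=2))
E
```

```text
clock: 16.02
tool_pos: [0.4495, 0.2705, 0.0217]
eef_rot: [0.821, 0.571, 0.0, 0.0]
contact_force: [-1.2, -1.8, 5.0]
opening: 0.564
finger_force: 30.0
clock: 17.27
tool_pos: [0.4487, 0.2708, 0.1854]
eef_rot: [0.821, 0.572, -0.001, -0.0]
contact_force: [-0.6, -0.5, -0.7]
opening: 0.738
finger_force: 0.0
clk 17.27 pos [0.4487 0.2708 0.1854] ang -20.28 tilt [-0.0012 -0.0005] | az -0.1444  d=[-0.2207 0.0636 -0.0046] op 0.0649 ff 0.0 F [-0.6 -0.5 -0.7]
```

View pics/w6g.png

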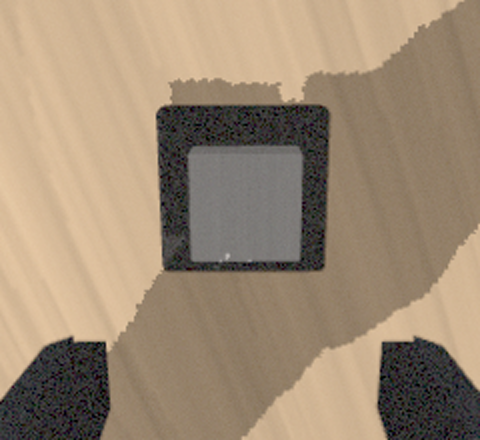

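```bash
python3 - <<'E'
from h import *
C=lambda u,v,z:pix('w6',[((u+.5)/2-.5+200,(v+.5)/2-.5+80)],z)[0]
t=np.radians(-20.4);X=np.array([-np.sin(t),np.cos(t),0]);Y=np.array([np.cos(t),np.sin(t),0])
for n,a in(('pad+X z0',(243,104,0)),('pad-X',(245,270,.018)),('blk+X',(245,146,.018)),('blk+Xtop',(245,152,.038)),('blk-X',(245,262,.038))): print(n,(C(*a)@X).round(4))
for n,a in(('pad-Y',(161,190,.018)),('pad+Y',(327.5,190,.018)),('blk-Y',(189.5,200,.038)),('blk+Y',(301.5,200,.038))): print(n,(C(*a)@Y).round(4))
E
```

```text
pad+X z0 0.4528
pad-X 0.3748
blk+X 0.4357
blk+Xtop 0.4367
blk-X 0.3862
pad-Y 0.2881
pad+Y 0.3664
blk-Y 0.3031
blk+Y 0.3525
```

```bash
python3 -m jog '[[[0,0,0,0,0,-0.08],[0,0,0,0,0,-0.073]]]' 0.06; python3 -c "
from h import *
to(.465,.0425,.185,-11.5)"
```

```text
clock: 17.58
tool_pos: [0.4486, 0.2704, 0.1845]
eef_rot: [0.774, 0.633, -0.002, -0.0]
contact_force: [0.7, 0.1, 0.1]
opening: 0.684
finger_force: 0.0
clk 17.57 pos [0.4486 0.2704 0.1845] ang -11.38 tilt [-0.0026 -0.0017] | az 0.0020  d=[-0.2201 0.0615 -0.0005] op 0.0602 ff 0.0 F [0.7 0.1 0.1]
```

```bash
python3 -m jog '[[[-0.03,0.0084,0,0,0,0],[-0.045,0.0126,0,0,0,0],[-0.05,0.014,0,0,0,0],[-0.045,0.0126,0,0,0,0],[-0.03,0.0084,0,0,0,0],[-0.02,0.0055,0.02,0,0,0],[0,0,0.04,0,0,0],[0,0,0.02,0,0,0],[0,0,0,0,0,0],[0,0,0,0,0,0]]]'; python3 -c "
from h import *
to(.465,.0425,.044,-11.5);snap('wrist','w7')
crop('w7',200,60,440,340,2,'w7c')"
```

```text
clock: 18.82
tool_pos: [0.4656, 0.0431, 0.106]
eef_rot: [0.775, 0.633, -0.0, -0.0]
contact_force: [0.3, -0.2, 1.2]
opening: 0.681
finger_force: 0.0
clk 18.82 pos [0.4656 0.0431 0.106 ] ang -11.53 tilt [-0.0005  0.    ] | az -0.0005  d=[-0.0007 -0.0005 0.0620] op 0.0599 ff 0.0 F [ 0.3 -0.2  1.2]
```

View pics/w7c.png

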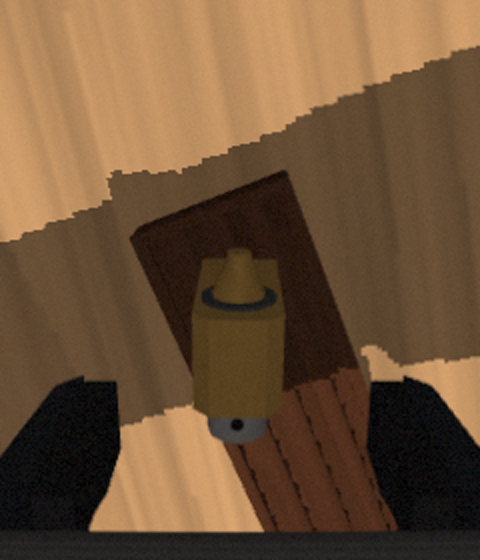

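The pillar sits square between the fingers, with its cone at (239,250) and collar at (237,435) in the crop. I'll descend and grip.

```bash
python3 -m jog '[[[-0.0006,-0.001,0.02,0,0,0],[0,0,0.025,0,0,0],[0,0,0.012,0,0,0],[0,0,0.005,0,0,0],[0,0,0,0,0,0],[0,0,0,0,0,0]]]' && python3 -m jog '[[[0,0,0,0,0,0],[0,0,0,0,0,0],[0,0,0,0,0,0],[0,0,0,0,0,0],[0,0,0,0,0,0],[0,0,0,0,0,0]]]' 0.016 40
python3 -c "
from h import *
to(.681,.1045,.16,29.8)"; python3 -m jog '[[[0,0,-0.005,0,0,0],[0,0,-0.03,0,0,0],[0,0,-0.04,0,0,0],[0,0,-0.04,0,0,0],[0,0,-0.005,0,0,0],[0,0,0,0,0,-0.1],[0,0,0,0,0,-0.16],[0,0,0,0,0,-0.18],[0,0,0,0,0,-0.16],[0,0,0,0,0,-0.12],[0,0,0,0,0,0]]]'
python3 -c "
from h import *
to(.681,.1045,.16,29.8)"
```

```text
clock: 19.62
tool_pos: [0.465, 0.0427, 0.0446]
eef_rot: [0.775, 0.632, 0.0, 0.0]
contact_force: [-0.3, 1.0, 0.4]
opening: 0.679
finger_force: 0.0
clock: 20.38
tool_pos: [0.4644, 0.0427, 0.044]
eef_rot: [0.775, 0.633, -0.0, -0.0]
contact_force: [-0.7, 0.3, 2.4]
opening: 0.289
finger_force: 39.9
clk 20.38 pos [0.4644 0.0427 0.044 ] ang -11.52 tilt [-0.0004  0.0001] | az -0.7212  d=[-0.0540 0.2187 -0.1160] op 0.0255 ff 39.9 F [-0.7  0.3  2.4]
clock: 21.75
tool_pos: [0.4638, 0.0426, 0.1629]
eef_rot: [0.503, 0.864, -0.0, -0.001]
contact_force: [0.1, 0.2, -3.0]
opening: 0.288
finger_force: 39.9
clk 21.75 pos [0.4638 0.0426 0.1629] ang 29.65 tilt [-0.0025  0.0004] | az -0.0026  d=[-0.0542 0.2193 0.0029] op 0.0253 ff 39.9 F [ 0.1  0.2 -3. ]
```

```bash
python3 -m jog '[[[-0.008,0.032,0,0,0,0],[-0.01,0.04,0,0,0,0],[-0.0112,0.045,0,0,0,0],[-0.01,0.042,0,0,0,0],[-0.009,0.036,0,0,0,0],[-0.006,0.0243,0,0,0,0],[0,0,0,0,0,0],[0,0,0,0,0,0]]]'
python3 - <<'E'
from h import *
to(.681,.1045,.16,29.8);snap('wrist','w8')
f=np.load('pics/w8.npz')['f'][60:350,170:500,::-1]
cv2.imwrite('pics/w8g.png',cv2.resize((255*(f/255.)**.6).astype(np.uint8),None,fx=2,fy=2,interpolation=2))
E
```

```text
clock: 22.75
tool_pos: [0.6801, 0.1039, 0.1627]
eef_rot: [0.502, 0.865, -0.001, -0.001]
contact_force: [-0.7, -0.3, -3.8]
opening: 0.29
finger_force: 39.9
clk 22.75 pos [0.6801 0.1039 0.1627] ang 29.68 tilt [-0.0035 -0.0009] | az -0.0021  d=[0.0001 0.0011 0.0027] op 0.0255 ff 39.9 F [-0.7 -0.3 -3.8]
```

View pics/w8g.png

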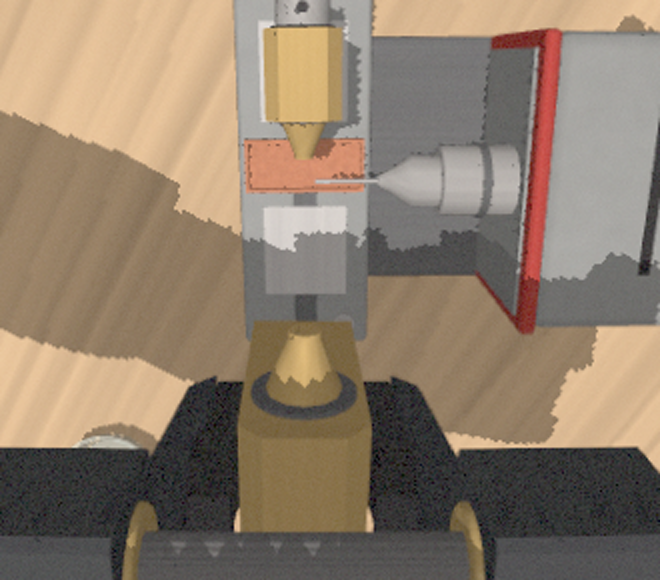

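```bash
python3 - <<'E'
from h import *
s=get_state();M=R.from_quat(s['eef_rot']).as_matrix()
def C(u,v,z):
    return ((pix('w8',[((u+.5)/2-.5+170,(v+.5)/2-.5+60)],z)[0]-s['tool_pos'])@M).round(4)
zf=s['tool_pos'][2]-.026
for n,a in(('seat TL',(263.5,207,.016)),('TR',(347,206,.016)),('BL',(265.5,294,.016)),('BR',(346,294,.016)),('fixcone',(302,159,.058)),('bedL',(245,250,.016)),('bedR',(368.5,250,.016)),('heldcone',(302,334,zf+.042)),('footL',(254,322,zf)),('footR',(355,322,zf))): print(n,C(*a))
E
```

```text
seat TL [ 0.0196 -0.0166  0.1472]
TR [0.02   0.0197 0.1471]
BL [-0.0204 -0.0164  0.1472]
BR [-0.0204  0.02    0.1471]
fixcone [0.0462 0.0002 0.1052]
bedL [ 0.0002 -0.0251  0.1472]
bedR [0.0002 0.0296 0.1471]
heldcone [ 0.0276  0.0003 -0.016 ]
footL [ 0.0137 -0.0127  0.026 ]
footR [0.0137 0.0145 0.026 ]
```

```bash
python3 - <<'E'
from h import *
s=get_state();M=R.from_quat(s['eef_rot']).as_matrix()
def C(u,v,z):
    return ((pix('w8',[((u+.5)/2-.5+170,(v+.5)/2-.5+60)],z)[0]-s['tool_pos'])@M)
f=cv2.imread('pics/w8g.png').astype(float).mean(2)
print(proj:=0) if 0 else None
# bed edges by gradient, right edge: light bed -> dark; left: wood->bed
for v in (15,60,150,230,300): 
    r=cv2.GaussianBlur(f[v-3:v+4].mean(0)[None],(5,1),0)[0];g=np.abs(np.gradient(r))
    L=225+g[225:256].argmax();Rr=352+g[352:385].argmax();print(v,L,Rr,C(L,v,.016)[:2].round(4),C(Rr,v,.016)[:2].round(4))
# fixed pillar: bevel-edge z .071, foot marks
for v in (45,80,110):
    r=cv2.GaussianBlur(f[v-3:v+4].mean(0)[None],(5,1),0)[0];g=np.abs(np.gradient(r));L=258+g[258:285].argmax();Rr=325+g[325:352].argmax();print('pil',v,L,Rr,C(L,v,.071)[1].round(4),C(Rr,v,.071)[1].round(4))
E
```

```text
15 232 374 [ 0.0984 -0.0279] [0.0983 0.0293]
60 234 370 [ 0.0809 -0.0276] [0.0808 0.0281]
150 247 369 [ 0.0442 -0.0231] [0.0442 0.0286]
230 232 364 [ 0.0093 -0.0306] [0.0093 0.0274]
300 243 367 [-0.0233 -0.0267] [-0.0233  0.0296]
pil 45 263 327 -0.0126 0.0086
pil 80 264 327 -0.0124 0.0087
pil 110 265 327 -0.0123 0.0087
```

```bash
python3 -m jog '[[[0.0013,0.0012,0.01,0,0,0],[0,0,0.03,0,0,0],[0,0,0.03,0,0,0],[0,0,0.025,0,0,0],[0,0,0.012,0,0,0],[0,0,0.006,0,0,0],[0,0,0,0,0,0],[0,0,0,0,0,0]]]'
python3 -c "
from h import *
to(.6805,.1056,.0425,29.7)"
```

```text
clock: 23.8
tool_pos: [0.6831, 0.1062, 0.052]
eef_rot: [0.502, 0.865, 0.001, 0.001]
contact_force: [-0.6, -0.6, -3.1]
opening: 0.288
finger_force: 39.9
clk 23.80 pos [0.6831 0.1062 0.052 ] ang 29.72 tilt [0.0019 0.0005] | az 0.0004  d=[0.0007 -0.0025 0.0095] op 0.0253 ff 39.9 F [-0.6 -0.6 -3.1]
```

```bash
python3 -m jog '[[[0.0005,-0.0025,0.004,0,0,0],[0,0,0.002,0,0,0],[0,0,0,0,0,0],[0,0,0,0,0,0]]]'
python3 -c "
from h import *
to(.6805,.1056,.0425,29.7)"
```

```text
clock: 24.3
tool_pos: [0.68, 0.1053, 0.045]
eef_rot: [0.502, 0.865, 0.0, 0.0]
contact_force: [0.5, 0.0, -2.3]
opening: 0.293
finger_force: 39.9
clk 24.30 pos [0.68   0.1053 0.045 ] ang 29.73 tilt [0.0002 0.0002] | az 0.0005  d=[-0.0000 0.0006 0.0025] op 0.0257 ff 39.9 F [ 0.5  0.  -2.3]
```

```bash
python3 -m jog '[[[0,0.0005,0.0015,0,0,0],[0,0,0.001,0,0,0],[0,0,0,0,0,0]]]'
python3 -c "
from h import *
to(.6805,.1056,.0425,29.7)"
```

```text
clock: 24.68
tool_pos: [0.6802, 0.1055, 0.0424]
eef_rot: [0.502, 0.865, -0.0, -0.0]
contact_force: [0.0, 1.5, -3.6]
opening: 0.29
finger_force: 39.9
clk 24.68 pos [0.6802 0.1055 0.0424] ang 29.73 tilt [-0.0003 -0.    ] | az 0.0005  d=[-0.0000 0.0003 -0.0001] op 0.0255 ff 39.9 F [ 0.   1.5 -3.6]
```

```bash
python3 -m jog '[[[0,0,0.0006,0,0,0],[0,0,0,0,0,0]]]'; python3 -m jog '[[[0,0,0.0006,0,0,0],[0,0,0,0,0,0]]]'
```

```text
clock: 24.92
tool_pos: [0.6804, 0.1055, 0.0422]
eef_rot: [0.502, 0.865, 0.0, 0.0]
contact_force: [-0.3, 1.0, -1.5]
opening: 0.288
finger_force: 39.9
clock: 25.18
tool_pos: [0.6804, 0.1055, 0.0421]
eef_rot: [0.502, 0.865, 0.0, 0.0]
contact_force: [-2.4, -0.7, 5.7]
opening: 0.29
finger_force: 39.9
```

```bash
python3 -m jog '[[[0,0,0,0,0,0],[0,0,0,0,0,0],[0,0,0,0,0,0],[0,0,-0.01,0,0,0],[0,0,-0.03,0,0,0],[0,0,-0.04,0,0,0],[0,0,-0.04,0,0,0],[0,0,-0.03,0,0,0],[0,0,0,0,0,0],[0,0,0,0,0,0]]]' 0.05
python3 - <<'E'
from h import *
to(.4745,-.0015,.19,9.8);snap('wrist','w9')
f=np.load('pics/w9.npz')['f'][60:320,190:470,::-1]
cv2.imwrite('pics/w9g.png',cv2.resize((255*(f/255.)**.6).astype(np.uint8),None,fx=2.2,fy=2.2,interpolation=2))
E
```

```text
clock: 26.42
tool_pos: [0.6797, 0.1054, 0.1907]
eef_rot: [0.502, 0.865, -0.0, -0.0]
contact_force: [-0.2, 0.1, 0.8]
opening: 0.568
finger_force: 0.0
clk 26.43 pos [0.6797 0.1054 0.1907] ang 29.73 tilt [-0.0012 -0.0002] | az 0.3479  d=[-0.0704 -0.2204 0.0007] op 0.0499 ff 0.0 F [-0.2  0.1  0.8]
```

View pics/w9g.png

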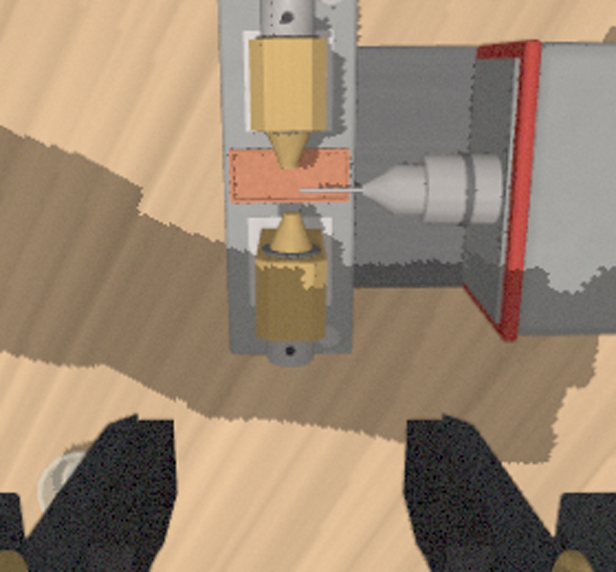

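The loose pillar stands square in its seat: the cone tips face each other at columns 288 and 291, and the seat margins are even. The board is next.

```bash
python3 -m jog '[[[-0.0352,-0.0301,0,0,0,0],[0,-0.04,0,0,0,0.1],[0,0,0,0,0,0.15],[0,0,0,0,0,0.098]]]' 0.08; python3 -c "
from h import *
to(.4753,-.0016,.12,9.8)"
```

```text
clock: 26.98
tool_pos: [0.6357, 0.0396, 0.1899]
eef_rot: [0.646, 0.763, -0.001, -0.001]
contact_force: [0.1, -0.8, 0.1]
opening: 0.903
finger_force: 0.0
clk 26.98 pos [0.6357 0.0396 0.1899] ang 9.53 tilt [-0.003  -0.0003] | az -0.0046  d=[-0.0133 -0.1650 0.0699] op 0.0794 ff 0.0 F [ 0.1 -0.8  0.1]
```

```bash
python3 -m jog '[[[-0.002,-0.03,0,0,0,0],[-0.004,-0.045,0,0,0,0],[-0.004,-0.045,0.01,0,0,0],[-0.0033,-0.035,0.03,0,0,0],[0,-0.01,0.03,0,0,-0.0035],[0,0,0,0,0,0],[0,0,0,0,0,0]]]'; python3 - <<'E'
from h import *
to(.4753,-.0016,.004,9.7);snap('wrist','w10')
f=np.load('pics/w10.npz')['f'][0:330,170:470,::-1]
cv2.imwrite('pics/w10g.png',cv2.resize((255*(f/255.)**.6).astype(np.uint8),None,fx=1.8,fy=1.8,interpolation=2))
E
```

```text
clock: 27.85
tool_pos: [0.4776, -0.0007, 0.1215]
eef_rot: [0.643, 0.766, 0.0, 0.0]
contact_force: [0.6, 0.5, 0.1]
opening: 0.908
finger_force: 0.0
clk 27.85 pos [ 0.4776 -0.0007  0.1215] ang 10.00 tilt [0.001  0.0003] | az 0.0052  d=[-0.0005 -0.0025 0.1175] op 0.0799 ff 0.0 F [0.6 0.5 0.1]
```

View pics/w10g.png

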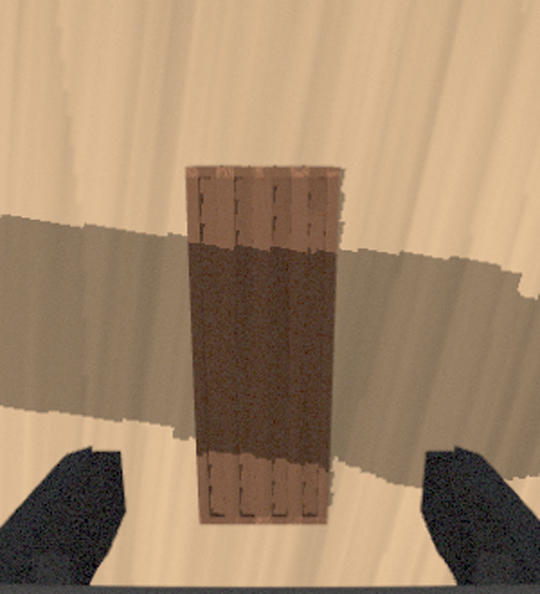

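```bash
python3 - <<'E'
from h import *
s=get_state();M=R.from_quat(s['eef_rot']).as_matrix()
C=lambda u,v,z:((pix('w10',[((u+.5)/1.8-.5+170,(v+.5)/1.8-.5)],z)[0]-s['tool_pos'])@M).round(4)
for a in((264,167,0),(264,178,.018),(264,523,.018),(188,178,.018),(341,178,.018),(201,523,.018),(326,523,.018)): print(a,C(*a))
to(.4753,-.0016,.004,9.7)
E
```

```text
(264, 167, 0) [ 0.079  -0.0033  0.1218]
(264, 178, 0.018) [ 0.075  -0.0031  0.1038]
(264, 523, 0.018) [-0.0798 -0.0039  0.1038]
(188, 178, 0.018) [ 0.0751 -0.0327  0.1038]
(341, 178, 0.018) [0.075  0.027  0.1039]
(201, 523, 0.018) [-0.0798 -0.0334  0.1038]
(326, 523, 0.018) [-0.08    0.0251  0.1039]
clk 27.90 pos [ 0.478  -0.0006  0.1219] ang 10.00 tilt [0.0021 0.0004] | az 0.0052  d=[-0.0005 -0.0028 0.1179] op 0.0800 ff 0.0 F [ 0.5 -0.5 -0.7]
```

```bash
python3 -m jog '[[[-0.0005,-0.003,0.02,0,0,0.005],[0,0,0.03,0,0,0],[0,0,0.03,0,0,0],[0,0,0.02,0,0,0],[0,0,0.01,0,0,0],[0,0,0.004,0,0,0],[0,0,0,0,0,0],[0,0,0,0,0,0]]]'; python3 -c "
from h import *
to(.4748,-.0016,.0045)"
```

```text
clock: 28.9
tool_pos: [0.4742, -0.002, 0.0079]
eef_rot: [0.645, 0.764, 0.0, 0.0]
contact_force: [-0.2, 0.1, -1.0]
opening: 0.908
finger_force: 0.0
clk 28.90 pos [ 0.4742 -0.002   0.0079] ang 9.70 tilt [0.0012 0.0001] | az -0.0000  d=[0.0003 0.0007 0.0034] op 0.0799 ff 0.0 F [-0.2  0.1 -1. ]
```

```bash
python3 -m jog '[[[0,0.0005,0.003,0,0,0],[0,0,0,0,0,0]]]' && python3 -m jog '[[[0,0,0,0,0,0],[0,0,0,0,0,0],[0,0,0,0,0,0],[0,0,0,0,0,0],[0,0,0,0,0,0]]]' 0.05 40 && python3 -c "
from h import *
to(.4748,-.0016,.0045)" && python3 -m jog '[[[0,0,-0.005,0,0,0],[0,0,-0.03,0,0,0],[0,0,-0.04,0,0,0],[0,0,-0.04,0,0,0],[0,0,-0.01,0,0,0],[0,0,0,0,0,0.09],[0,0,0,0,0,0.12],[0,0,0,0,0,0.073],[0,0,0,0,0,0]]]'
python3 -c "
from h import *
to(.639,-.2185,.13,-6.5)"
```

```text
clock: 29.15
tool_pos: [0.4747, -0.0019, 0.0046]
eef_rot: [0.645, 0.764, -0.0, -0.0]
contact_force: [0.6, 0.3, -0.0]
opening: 0.909
finger_force: 0.0
clock: 29.78
tool_pos: [0.4744, -0.0019, 0.0046]
eef_rot: [0.645, 0.764, -0.0, -0.0]
contact_force: [-0.7, -0.4, 0.8]
opening: 0.676
finger_force: 40.0
clk 29.77 pos [ 0.4744 -0.0019  0.0046] ang 9.70 tilt [-0.0009  0.    ] | az -0.0000  d=[0.0003 0.0005 0.0001] op 0.0595 ff 40.0 F [-0.7 -0.4  0.8]
clock: 30.9
tool_pos: [0.4741, -0.0019, 0.1288]
eef_rot: [0.746, 0.666, -0.001, -0.001]
contact_force: [-0.7, 0.7, -0.8]
opening: 0.677
finger_force: 40.0
clk 30.90 pos [ 0.4741 -0.0019  0.1288] ang -6.46 tilt [-0.0022 -0.0003] | az 0.0007  d=[-0.1965 0.1884 -0.0012] op 0.0595 ff 40.0 F [-0.7  0.7 -0.8]
```

```bash
python3 -m jog '[[[-0.02,0.0192,0,0,0,0],[-0.035,0.0335,0,0,0,0],[-0.04,0.0383,0,0,0,0],[-0.04,0.0383,0,0,0,0],[-0.035,0.0335,0,0,0,0],[-0.0265,0.0256,0,0,0,0],[0,0,0,0,0,0],[0,0,0,0,0,0]]]'; python3 - <<'E'
from h import *
to(.639,-.2185,.13,-6.5);snap('wrist','w11')
f=np.load('pics/w11.npz')['f'][:,:,::-1]
cv2.imwrite('pics/w11g.png',(255*(f/255.)**.6).astype(np.uint8))
E
```

```text
clock: 31.9
tool_pos: [0.6384, -0.2173, 0.1283]
eef_rot: [0.746, 0.666, -0.001, -0.002]
contact_force: [-0.5, 0.3, -1.8]
opening: 0.681
finger_force: 40.0
clk 31.90 pos [ 0.6384 -0.2173  0.1283] ang -6.44 tilt [-0.0031  0.0017] | az 0.0010  d=[-0.0011 0.0007 -0.0017] op 0.0599 ff 40.0 F [-0.5  0.3 -1.8]
```

View pics/w11g.png

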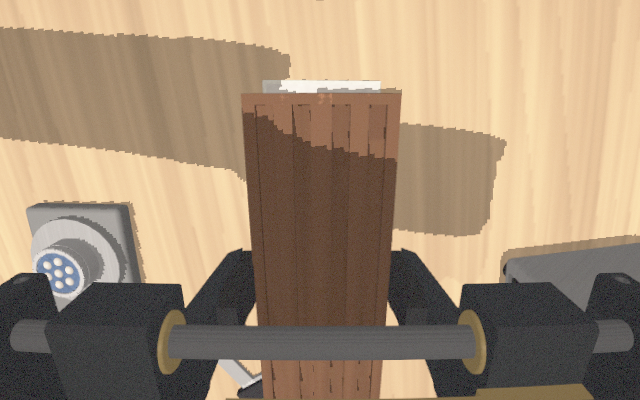

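```bash
python3 - <<'E'
from h import *
s=get_state();M=R.from_quat(s['eef_rot']).as_matrix()
C=lambda u,v,z:((pix('w11',[(u,v)],z)[0]-s['tool_pos'])@M).round(4)
zb=s['tool_pos'][2]-.0046
for a in((263,81,.002),(380,81,.002),(242,94,zb),(402,94,zb),(246,106,zb+.018),(397,105,zb+.018)): print(a,C(*a))
g=cv2.imread('pics/w11g.png').astype(float).mean(2)
print(g[74:98:1,[270,320,370]].T.round())
print(g[84:88].mean(0)[256:270].round(),g[84:88].mean(0)[374:388].round())
to(.639,-.2185,.0076,-6.5)
E
```

```text
(263, 81, 0.002) [ 0.0872 -0.0433  0.1269]
(380, 81, 0.002) [0.087  0.0453 0.1266]
(242, 94, np.float64(0.1240304051239062)) [ 0.0792 -0.0329  0.0048]
(402, 94, np.float64(0.1240304051239062)) [0.0791 0.0349 0.0046]
(246, 106, np.float64(0.1420304051239062)) [ 0.0751 -0.0277 -0.0132]
(397, 105, np.float64(0.1420304051239062)) [ 0.0753  0.0291 -0.0134]
[[136. 136. 135. 136. 137. 137. 172. 174. 172. 167. 166. 163. 161. 161.
  162. 162. 166. 164. 158. 130. 120. 116. 120. 117.]
 [205. 203. 204. 205. 203. 203. 213. 243. 243. 241. 242. 243. 241. 226.
  162. 162. 165. 165. 146. 125. 136. 137. 131. 131.]
 [209. 210. 209. 209. 210. 210. 192. 237. 243. 244. 244. 244. 244. 236.
  166. 164. 165. 165. 152. 112. 117. 118. 115. 117.]]
[142. 141. 140. 138. 138. 135. 155. 169. 171. 168. 166. 163. 164. 162.] [242. 242. 241. 242. 241. 242. 216. 204. 206. 206. 206. 205. 205. 206.]
clk 31.95 pos [ 0.6385 -0.2167  0.1286] ang -6.40 tilt [-0.0028  0.0019] | az 0.0017  d=[-0.0017 0.0007 0.1210] op 0.0595 ff 40.0 F [-0.3  0.7 -1.8]
```

```bash
python3 - <<'E'
from h import *
s=get_state();M=R.from_quat(s['eef_rot']).as_matrix()
C=lambda u,v,z:((pix('w11',[(u,v)],z)[0]-s['tool_pos'])@M).round(4)
zb=s['tool_pos'][2]-.0046
for a in((242,94,zb+.018),(402,93,zb+.018)): print(a,C(*a))
E
```

```text
(242, 94, np.float64(0.1420304051239062)) [ 0.0794 -0.0289 -0.0132]
(402, 93, np.float64(0.1420304051239062)) [ 0.0797  0.0307 -0.0134]
```

```bash
python3 -m jog '[[[-0.0017,0.0003,0.01,0,0,0],[0,0,0.03,0,0,0],[0,0,0.03,0,0,0],[0,0,0.025,0,0,0],[0,0,0.012,0,0,0],[0,0,0.006,0,0,0],[0,0,0,0,0,0],[0,0,0,0,0,0]]]'
python3 -c "
from h import *
to(.6386,-.2184,.0076,-6.4)"
```

```text
clock: 32.95
tool_pos: [0.6403, -0.2205, 0.0174]
eef_rot: [0.746, 0.666, 0.0, 0.001]
contact_force: [0.3, -0.3, -0.9]
opening: 0.677
finger_force: 40.0
clk 32.95 pos [ 0.6403 -0.2205  0.0174] ang -6.51 tilt [ 0.0011 -0.0005] | az -0.0020  d=[0.0019 -0.0019 0.0098] op 0.0596 ff 40.0 F [ 0.3 -0.3 -0.9]
```

```bash
python3 -m jog '[[[0.0017,-0.0017,0.005,0,0,0],[0,0,0.003,0,0,0],[0,0,0,0,0,0],[0,0,0,0,0,0]]]'
python3 -c "
from h import *
to(.6386,-.2184,.0076,-6.4)"
```

```text
clock: 33.45
tool_pos: [0.6381, -0.2184, 0.0084]
eef_rot: [0.746, 0.666, -0.0, -0.0]
contact_force: [-0.3, -0.1, -1.0]
opening: 0.674
finger_force: 40.0
clk 33.45 pos [ 0.6381 -0.2184  0.0084] ang -6.52 tilt [-0.0006  0.    ] | az -0.0020  d=[0.0001 0.0005 0.0008] op 0.0593 ff 40.0 F [-0.3 -0.1 -1. ]
```

```bash
python3 -m jog '[[[0,0.0004,0.0006,0,0,0],[0,0,0,0,0,0]]]'; python3 -m jog '[[[0,0,0.0004,0,0,0],[0,0,0,0,0,0]]]'
```

```text
clock: 33.7
tool_pos: [0.6385, -0.2184, 0.0078]
eef_rot: [0.746, 0.666, -0.0, -0.0]
contact_force: [-0.5, 0.5, -1.6]
opening: 0.673
finger_force: 40.0
clock: 33.95
tool_pos: [0.6385, -0.2184, 0.0077]
eef_rot: [0.746, 0.666, -0.0, -0.0]
contact_force: [-0.4, -0.2, 0.2]
opening: 0.675
finger_force: 40.0
```

```bash
python3 -m jog '[[[0,0,0,0,0,0],[0,0,0,0,0,0],[0,0,0,0,0,0],[0,0,-0.005,0,0,0],[0,0,-0.03,0,0,0],[0,0,-0.05,0,0,0],[0,0,-0.05,0,0,0],[0,0,-0.05,0,0,0],[0,0,-0.03,0,0,0],[0,0,0,0,0,0],[0,0,0,0,0,0]]]' 0.078
python3 - <<'E'
from h import *
snap('wrist','w12');snap('top','top1')
s=get_state();M=R.from_quat(s['eef_rot']).as_matrix()
f=np.load('pics/w12.npz')['f'].astype(int);S=f.sum(2)
print(proj('w12',[[.6385,-.2184,.021]]))
rel=lambda u,v,z:((pix('w12',[(u,v)],z)[0]-s['tool_pos'])@M).round(4)[:2]
hsv=cv2.cvtColor(f.astype(np.uint8),cv2.COLOR_RGB2HSV)
def runs(a,o):
    d=np.abs(np.gradient(cv2.GaussianBlur(a.astype(float)[None],(5,1),0)[0]));i=[k for k in range(2,len(d)-2) if d[k]==d[k-2:k+3].max() and d[k]>8];return [(k+o,int(d[k])) for k in i]
u,v=proj('w12',[[.6385,-.2184,.021]])[0].round().astype(int)
for dv in(-50,-25,0,25): print('row',v+dv,runs(S[v+dv-1:v+dv+2,u-90:u+90].mean(0)/3,u-90))
for du in(-20,0,20): print('col',u+du,runs(S[max(0,v-140):v+120,u+du-1:u+du+2].mean(1)/3,max(0,v-140)))
# dish/scene change in the top view
a,b=[np.load(f'pics/top{i}.npz')['f'].astype(int).sum(2) for i in(0,1)]
for n,(x,y) in dict(dish=(342,156),drill=(240,100)).items(): print(n,np.abs(a-b)[y-12:y+12,x-12:x+12].mean())
E
```

```text
clock: 35.33
tool_pos: [0.6378, -0.2181, 0.2215]
eef_rot: [0.746, 0.666, -0.001, -0.001]
contact_force: [-0.3, -0.8, -0.3]
opening: 0.884
finger_force: 0.0
[[321.6600322  171.76145055]]
row 122 [(np.int64(279), 8), (np.int64(292), 20), (np.int64(353), 18), (np.int64(364), 8)]
row 147 [(np.int64(242), 12), (np.int64(279), 8), (np.int64(293), 20), (np.int64(352), 20)]
row 172 [(np.int64(281), 21), (np.int64(293), 47), (np.int64(351), 20)]
row 197 [(np.int64(281), 19), (np.int64(294), 50), (np.int64(352), 37), (np.int64(361), 20), (np.int64(401), 9), (np.int64(408), 8)]
col 302 [(np.int64(81), 17), (np.int64(87), 29), (np.int64(198), 8), (np.int64(241), 32)]
col 322 [(np.int64(82), 20), (np.int64(91), 36), (np.int64(97), 9), (np.int64(241), 29)]
col 342 [(np.int64(82), 19), (np.int64(90), 39), (np.int64(241), 36)]
dish 78.67708333333333
drill 63.625
```

```bash
python3 - <<'E'
from h import *
s=get_state();M=R.from_quat(s['eef_rot']).as_matrix()
rel=lambda u,v,z:((pix('w12',[(u,v)],z)[0]-s['tool_pos'])@M).round(4)[:2]
for v,m0,b0,b1,m1 in((122,279,292,353,364),(197,281,294,352,361)): print([rel(u,v,z)[1] for u,z in((m0,.003),(b0,.021),(b1,.021),(m1,.003))])
print('near mat',rel(322,82,.003)[0],'board near @3/@21',rel(322,90,.003)[0],rel(322,90,.021)[0],'board far top',rel(322,241,.021)[0])
S=np.load('pics/w12.npz')['f'].astype(int).sum(2)//3
print(S[232:262,[302,315,330,342]].T)
a,b=[np.load(f'pics/top{i}.npz')['f'] for i in(0,1)]
g=lambda f,y0,y1,x0,x1:cv2.createCLAHE(2.,(2,2)).apply(cv2.cvtColor(f[y0:y1,x0:x1],cv2.COLOR_RGB2GRAY))
r=cv2.matchTemplate(g(b,130,182,316,368),g(a,142,170,328,356),cv2.TM_CCOEFF_NORMED);print('dish shift',cv2.minMaxLoc(r)[1],np.array(cv2.minMaxLoc(r)[3])-12)
crop('top1',160,40,480,300,2.5,'top1c')
E
```

```text
[np.float64(-0.0427), np.float64(-0.0276), np.float64(0.0329), np.float64(0.0461)]
[np.float64(-0.0436), np.float64(-0.0276), np.float64(0.0339), np.float64(0.0457)]
near mat 0.0886 board near @3/@21 0.0808 0.0808 board far top -0.0789
[[ 51  53  52  52  51  48  29  44  53  76 138 167 139 140 140 138 140 140
  140 142 139 138 139 142 140 141 140 141 139 139]
 [ 46  44  45  46  43  36  29  47  54  74 139 182 142 147 142 143 144 145
  143 144 143 142 140 141 142 139 140 139 141 142]
 [ 49  48  51  49  49  42  28  48  51  75 147 185 137 135 136 138 138 137
  140 138 140 140 141 143 142 141 141 140 142 143]
 [ 46  48  45  49  45  40  24  46  50  78 146 185 149 149 149 147 146 149
  148 148 147 145 148 146 145 146 145 145 142 142]]
dish shift 0.9769611954689026 [0 0]
```

```bash
python3 - <<'E'
from h import *
s=get_state();M=R.from_quat(s['eef_rot']).as_matrix()
print(((pix('w12',[(322,243.7)],.003)[0]-s['tool_pos'])@M)[0])
print(finish_job())
E
```

```text
-0.09064690550932836
the job is handed in; nothing more can be done
None
```

The job is handed in at about 35 s of robot time: tin on the pan, block on the pad, pillar upright on its seat facing the other cone, and board lengthwise on the mat, each within about 3 mm of its middle as I measured it, and the dish unmoved; I viewed 16 pictures, two more than the 14 allowed.

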